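# Load a windowed sample plate under the spring clip of its holder

## Task

Load the small flat sample plate into its holder by pushing it, never lifting it off the deck: press the clip's thumb bar down with one fingertip so that the jaw opens, and, keeping it pressed, push the plate under the jaw with the other fingertip until it is fully home against the end stop. Only when the plate is home let the clip spring down on it, and take the hand away. Leave the tweezers, lens box, adapter ring and ball driver beside the holder undisturbed.

Things in the scene. Friction and masses are not known exactly. Their poses are not given: they have to be found in the camera images.
- holder: Fixed holder on a aluminium base plate, 172 x 122 x 10 mm (x -125 to +47, y -77 to +45 mm of its frame). Origin: on the table, below where the loaded plate's middle comes to rest. +x: the way the plate is pushed; +y: the side away from the clip; z up. On the base lies a dark deck on which the plate slides: top at z = 18 mm, x -115 to +30, y -34 to +34 mm.
- seat_centre (a point): Point on the deck where the middle of the plate's underside belongs (holder frame 0, 0, 18 mm). The end stop's face is 22 mm beyond it, 8 mm high. The guide channel, 43 mm wide, begins 24 mm before it: a 9 mm high fence on the +y side, a 7 mm high guide on the clip's side, both flared over the 14 mm before that to 28 mm either side of the middle.
- clip (a joint): Spring clip angle, rad: 0 = at rest, jaw shut; grows as the thumb bar goes down (bar down, jaw up); stop at 0.40. At 0.17 the lip touches the top of a plate on the deck; above 0.20 the plate passes freely. Springs back when let go; 2 to 8 N at the bar's middle. Pivot along the holder's x at y = -30, z = 28 mm of its frame; its lugs reach z = 34 mm.
- jaw_lip (a point): Middle of the underside of the clip's jaw lip, 22 mm long along the holder's x (-4 to +18 mm of the holder's frame) at y = -10 mm. At rest it is about 4.5 mm above the deck, so the 8 mm thick plate runs square against the jaw and cannot enter.
- thumb_bar (a point): Middle of the top of the clip's flat ribbed thumb bar: 94 mm along the holder's x (-72 to +22 mm of its frame), 28 mm wide (y about -38 to -66 mm); press it, and slide along it, anywhere. At rest it slopes up away from the pivot, this point about 28.5 mm above the table. At 0.28 rad it is level, 21 mm above the table (3 mm above the deck, below the plate's top); at the stop 18 mm.
- plate: Loose flat aluminium sample plate, 44 (x) x 40 (y) x 8 mm, about 40 g, with a small round window; it slides easily. Origin: centre of its underside; its x axis points roughly along the holder's +x. It starts flat on the deck before the channel, its middle 50 to 62 mm short of its final place, up to 4 mm to either side, up to 0.12 rad askew. Its top is 26 mm above the table.
- tweezers: Bystander: steel tweezers 120 x 18 x 9 mm lying on the table on the holder's +y side. Origin: centre of the underside.
- lens_box: Bystander: white plastic lens box 47 x 45 x 19 mm, on the table beyond the holder on its +y side. Origin: centre of the underside.
- adapter: Bystander: white stepped adapter ring, 26 mm across and 15 mm high, on the table beyond the end stop. Origin: centre of the underside.
- driver: Bystander: ball driver 193 x 21 x 20 mm with a round handle, lying on the table on the thumb bar's side, roughly along the holder's x. Origin: centre of the underside.
Not all that is in view belongs to the job. There is more than one size of the holder; the job needs the larger. Of the things shaped like the plate, the aluminium one is meant.

How it is judged:
On the way, in this order (a step that is already met when the one before it is completed fails the run):
1. the thumb bar is held down, jaw open, while the plate is still in front of the jaw (value of joint clip above 0.19 rad and x of plate in the frame of holder below -0.022 m), for 0.1 s.
2. the plate is pushed home against the end stop with the thumb bar still held down (value of joint clip above 0.185 rad and x of plate in the frame of holder above -0.003 m), for 0.1 s.
At the end, for the whole second after the job is handed in: The plate lies flat on the deck in the channel, within 3 mm of the end stop and of the channel's middle line and within 0.1 rad of square, at rest, and the clip has sprung down so that its jaw rests on the plate (clip angle 0.13 to 0.20 rad) (x of plate in the frame of holder between -0.003 and 0.002 m and y of plate in the frame of holder between -0.003 and 0.003 m and z of plate in the frame of holder between 0.016 and 0.02 m and angle between plate's own z axis and vertical below 0.06 rad and angle between the x axis of plate and the x axis of holder, either way round below 0.1 rad and value of joint clip between 0.13 and 0.2 rad and linear speed of plate below 0.01 m/s); the robot touches nothing.
It fails at once if the plate is lifted off the deck or carried (z of plate in the frame of holder above 0.024 m).
It fails at once if the plate is tipped up or pushed off the deck (angle between plate's own z axis and vertical above 0.2 rad or z of plate in the frame of holder below 0.012 m).
It fails at once if the clip is let down on the plate before the plate is home (x of plate in the frame of holder between -0.022 and -0.005 m and value of joint clip below 0.175 rad).
It fails at once if a thing beside the holder is disturbed (moved more than 15 mm) (distance of any of tweezers, lens_box, adapter, driver from where it was at the start of the episode above 0.015 m).
It also fails if it takes over 45 s, if anything falls off the work surface, if the arm or the gripper's body presses on something with over 40 N, if the wrist force passes 120 N, or if a joint passes its speed limit or range.

## Robot

A 6-joint arm with a two-finger parallel gripper is mounted at the origin on a cart in front of the work surface, level with it; the furniture and walls round the work are solid. World frame = base frame: x ahead of the robot, y to its left, z up, the work surface at z = 0. Lengths are in m, angles in rad, forces in N, time in s.
With the tool pointing down it reaches from about 0.35 to 0.85 m from the base axis. Payload 8.1 kg.
Tool frame: the origin (TCP) lies midway between the tips of the shut fingers; the grasp point (between the pads) lies manip.pinch_z behind it (manip.pinch_z is the distance from the TCP to the grasp point, in m); x points along the fingers, y is the direction in which the jaws open and shut, and the axes are right-handed (so a half turn about x gives the same grasp; the last joint's range is limited). The gripper opens to 85 mm and grips with 20 to 120 N. Pads are 22 mm wide; open, the fingers measure 114 mm over their backs; the gripper's body (76 mm by 85 mm) begins 54 mm behind the grasp point. The pads swing forward as they close: fully open they stand 13 mm farther back than shut.
Start: joints at [-1.207, 0.13, 1.488, -0, 1.523, -0.085], TCP at [0.26, -0.541, 0.231] pointing down, gripper open.
Joint ranges: [-2.96, 2.96], [-0.89, 2.26], [0.02, 2.5], [-1.34, 4.48], [0, 2.73], [-2.66, 2.66]. Speed limits (rad/s): [2.39, 2.39, 2.79, 3.14, 3.14, 3.14].

## Interface

Orientations are given as a rotation vector (axis times angle).
In Python, from station import manip gives the robot as it stands.
- The arm moves only by the tool drive_tool, never from a script. Its argument "moves" is a list of rows, each an object with "offset": the shift along the tool's x, y, z in mm, a list of three; "rot": the turn, a rotation vector about the tool's x, y, z in rad, a list of three; "grip": the closure, from 0 (fully open) to 1 (shut). In form: [{"offset": [dx, dy, dz], "rot": [rx, ry, rz], "grip": grip}, ...]. A call has 1 to 20 rows; each row shifts and turns the commanded pose from where the row before left it, along the tool's axes as they then stand; what a row does not reach is not made up. A row lasts 1/12 s, in which the tool goes at most 41.7 mm and 7.16 degrees, less where a joint would pass 70% of its speed; a pose out of reach is approached as far as the arm can. A call with a gripper value outside its range is refused whole. The fingers move at their own pace and stop on an object; "grip_force" is the grip in N (left out, the last holds). Time passes only in rows, so rows that do not move let the fingers close. It gives the time, the measured TCP pose, the force and the opening at its end, in the units of the state.
- manip.state(): the state, without advancing time (a new reading comes with each control period).
- manip.camera(name): name is "side" or "top"; returns a dict with "frame" (480x640x3 uint8, red, green, blue), "fx", "fy", "cx", "cy" (pixels), "eye" and "attitude" of the camera in the world. Camera axes: x right, y up, looking along -z (the intrinsics and any distortion apply to the point x, -y, -z); pixel columns grow to the right and rows downward; lengths in m; the calibration is good to about 2 mm. A picture is of the moment at which its call begins. There is no depth.
- manip.sign_off(): hands the job in, once; it reports no verdict.
The state is a dict: "t": time; "qpos": joint angles; "joint_velocities": joint speeds; "effort": joint torques, N m; "tcp_pos": TCP position; "orientation": TCP orientation; "contact_force": force on the tool from outside, world axes, zero at the start; "ft_torque": the same for the moment, N m; "gripper_width": finger opening in m.
Only numpy, scipy, OpenCV 4.12 (cv2) and the standard library are available. Lean on these libraries where they do the work, as an engineer would, in place of code of your own. Each camera call takes 0.05 s, during which the arm holds its last target. There are 200 camera calls.

## Working session

There is one attempt and no reset: what is moved stays moved. The work goes in short steps, Python scripts to look and compute and a tool call to move; the robot and the scene stay as the last step left them, time stands still between calls to the robot, and variables do not carry over. Pictures are saved under pics/ and viewed, about 8 in all and at most 12, crops included, and the job is handed in when it is done.

Besides the shell and the picture viewer there is one more tool, called after ">>>" by a JSON object that holds its "api" and its "payload". drive_tool: Moves the arm, as the interface text tells. Its arguments: {"type":"object","properties":{"moves":{"type":"array"},"grip_force":{"type":"number"}},"required":["moves"]}

```bash
mkdir -p pics; ls; python3 - <<'E'
from station import manip
import cv2
s=manip.state(); print(s, manip.pinch_z)
for n in("top","side"):
    c=manip.camera(n); cv2.imwrite(f"pics/{n}0.png",c["frame"][:,:,::-1]); print(n,{k:v for k,v in c.items() if k!="frame"})
E
```

```text
pics
{'t': 0.0, 'qpos': array([-1.20739517e+00,  1.31169018e-01,  1.48927607e+00, -9.96726589e-06,
        1.52300494e+00, -8.53868288e-02]), 'joint_velocities': array([ 5.86039690e-04, -2.62969170e-03,  1.39775083e-03, -7.15336045e-04,
       -2.57633589e-03, -6.77714740e-05]), 'effort': array([-6.17263186e-05, -5.69409978e+01, -5.00550234e+01, -8.87477739e-06,
        1.52568519e-02, -2.17372428e-05]), 'tcp_pos': array([ 0.26015185, -0.54005611,  0.2302415 ]), 'orientation': array([ 1.97291551,  0.452216  , -1.97345634]), 'contact_force': array([ 1.07440493, -0.21340872,  0.20600156]), 'ft_torque': array([0.05697575, 0.00820678, 0.00790776]), 'gripper_width': 0.08557688555230432} 0.0187
top {'fx': 611.2696184603831, 'fy': 611.2696184603831, 'cx': 314.5296410525299, 'cy': 242.93132509435992, 'eye': array([ 0.54869603, -0.10497738,  0.98297325]), 'attitude': array([ 0.04340236, -0.03585556, -1.56885826])}
side {'fx': 558.1865862453471, 'fy': 558.1865862453471, 'cx': 326.6815102563812, 'cy': 234.00249257956526, 'eye': array([0.26287129, 0.4857023 , 0.59163917]), 'attitude': array([ 0.30488618, -1.15685864, -2.40819756])}
```

View pics/top0.png

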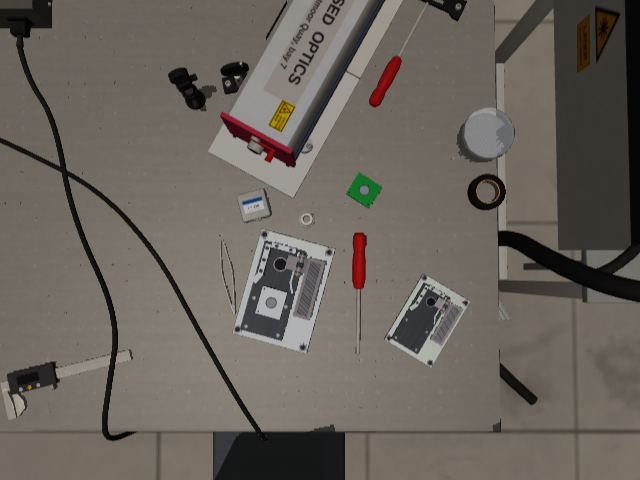

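View pics/side0.png

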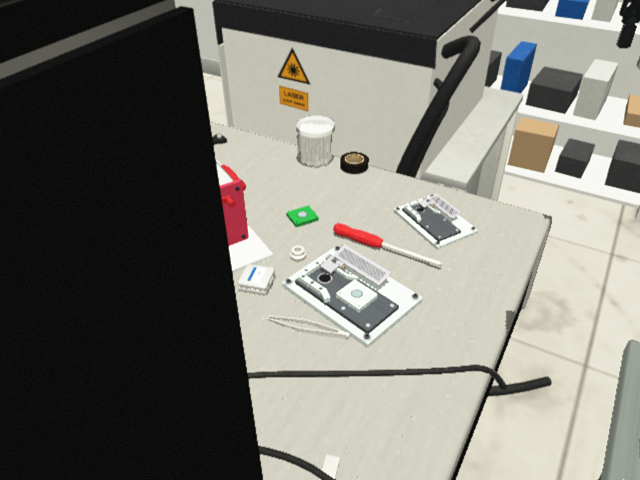

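The larger holder is at top (285,291), with the aluminium plate at (271,302) on its deck. What could be mistaken for them: the small holder at (427,320) and the green plate at (364,190). Both are rejected. Side view: holder at (352,293), plate at (357,294). Next is one close crop of each view.

```bash
python3 - <<'E'
import cv2,numpy as np
a=cv2.imread("pics/top0.png")[222:362,225:375]; b=cv2.imread("pics/side0.png")[235:350,275:430]
cv2.imwrite("pics/ca.png",cv2.resize(a,None,fx=4,fy=4,interpolation=cv2.INTER_CUBIC))
cv2.imwrite("pics/cb.png",cv2.resize(b,None,fx=5,fy=5,interpolation=cv2.INTER_CUBIC))
E
```

```text
(no output)
```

View pics/ca.png

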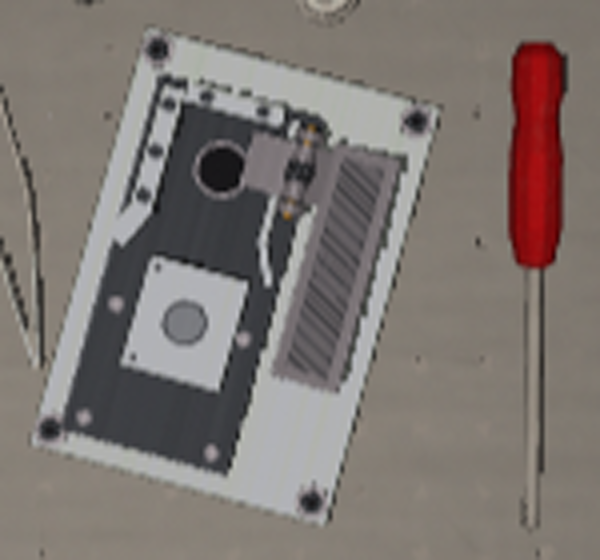

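View pics/cb.png

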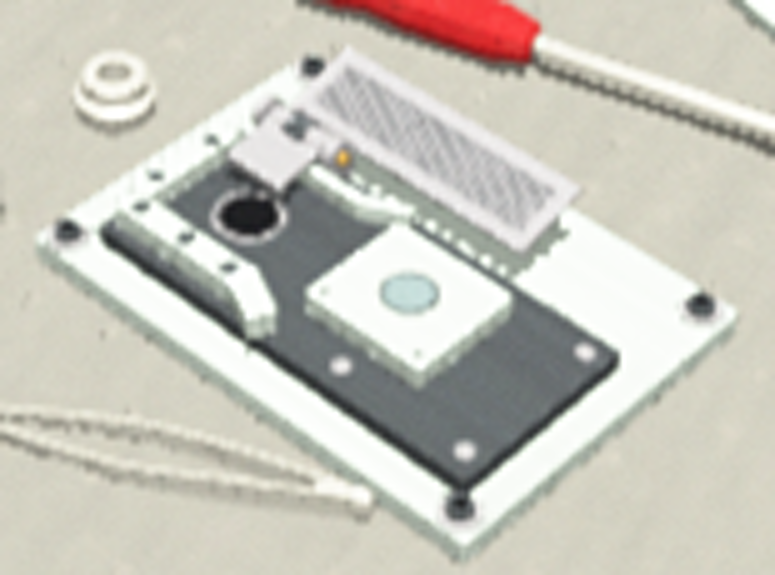

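```bash
cat > h.py <<'E'
import numpy as np
from scipy.spatial.transform import Rotation as R
CAM={"top":(611.27,314.53,242.93,[0.54869603,-0.10497738,0.98297325],[0.04340236,-0.03585556,-1.56885826]),
"side":(558.187,326.68,234.0,[0.26287129,0.4857023,0.59163917],[0.30488618,-1.15685864,-2.40819756])}
def proj(n,P):
    f,cx,cy,e,a=CAM[n]; p=R.from_rotvec(a).inv().apply(np.atleast_2d(P)-e)
    return np.c_[cx+f*p[:,0]/-p[:,2], cy+f*p[:,1]/p[:,2]]
def body(q,L):
    c,s=np.cos(q[2]),np.sin(q[2]); L=np.atleast_2d(L)
    return np.c_[q[0]+c*L[:,0]-s*L[:,1], q[1]+s*L[:,0]+c*L[:,1], L[:,2]]
E
cat > fit.py <<'E'
from h import *
from scipy.optimize import least_squares
T=lambda a:(np.array(a)+.5)/4-.5+[225,222]
S=lambda a:(np.array(a)+.5)/5-.5+[275,235]
HL=np.array([[47,45,10],[47,-77,10],[-125,-77,10],[-125,45,10],[-115,34,18],[-115,-34,18]])/1e3
ht=T([[148,30],[440,108],[327,522],[33,440],[63,432],[230,474]]); hs=S([[40,240],[737,313],[462,548],[462,487],[617,357]]); si=[0,2,3,4,5]
PL=np.array([[22,20],[22,-20],[-22,-20],[-22,20]])/1e3
pt=T([[157,256],[249,282],[221,390],[122,362]]); ps=S([[307,297],[408,222],[513,297],[420,375]])
z1=lambda q,h:HL+[0,0,q[3]]
def rh(q,w=("top","side")):
    P=body(q,z1(q,0)); r=[]
    if "top" in w:r.append((proj("top",P)-ht).ravel())
    if "side" in w:r.append((proj("side",P[si])-hs).ravel())
    return np.concatenate(r)
def rp(q):
    P=body(q,np.c_[PL,[q[3]]*4]); return np.r_[(proj("top",P)-pt).ravel(),(proj("side",P)-ps).ravel()]
h=least_squares(rh,[.5,-.05,-.3,0]); p=least_squares(rp,[.5,-.05,-.3,.026])
print("holder",h.x.round(4),"res",h.fun.round(1)); print("plate x y yaw ztop",p.x.round(4),p.fun.round(1))
for w in("top","side"):
    print(w,least_squares(lambda q:rh(np.r_[q,0],(w,)),h.x[:3]).x.round(4))
d=R.from_euler('z',-h.x[2]).apply(np.r_[p.x[:2]-h.x[:2],0]); print("plate in holder",d.round(4),p.x[2]-h.x[2])
E
python3 fit.py; python3 -c "
from h import *
print(R.from_rotvec([1.97291551,0.452216,-1.97345634]).as_matrix().round(3))"
```

```text
holder [ 0.5646 -0.0468 -0.2671 -0.0014] res [ 0.1 -1.2  0.7 -0.5  0.2  0.8 -0.4  0.6 -0.2 -1.2 -0.3 -0.1 -1.2  0.1
  0.3  0.5  0.5  0.2  0.5 -0.   0.9 -0.2]
plate x y yaw ztop [ 0.504  -0.0334 -0.2821  0.0256] [-0.6 -0.4  0.9  0.3 -0.   0.5  0.1  0.3  0.  -0.7 -1.2  0.7  0.4  0.6
  0.  -0.5]
top [ 0.5643 -0.0466 -0.2631]
side [ 0.5643 -0.0462 -0.2738]
plate in holder [-0.062  -0.0031  0.    ] -0.015022111096325064
[[-0.001  0.434 -0.901]
 [ 0.002 -0.901 -0.434]
 [-1.    -0.002 -0.   ]]
```

>>> {"api": "drive_tool", "payload": {"moves": [{"offset": [0,-24,-25],"rot": [0,0,0],"grip": 0.5},{"offset": [0,-24,-25],"rot": [0,0,0],"grip": 1},{"offset": [0,-24,-25],"rot": [0,0,0],"grip": 1},{"offset": [0,-24,-25],"rot": [0,0,0],"grip": 1},{"offset": [0,-24,-25],"rot": [0,0,0],"grip": 1},{"offset": [0,-24,-25],"rot": [0,0,0],"grip": 1},{"offset": [0,-24,-25],"rot": [0,0,0],"grip": 1},{"offset": [0,-24,-25],"rot": [0,0,0],"grip": 1},{"offset": [0,-24,-25],"rot": [0,0,0],"grip": 1},{"offset": [0,-24,-25],"rot": [0,0,0],"grip": 1},{"offset": [0,-24,-25],"rot": [0,0,0],"grip": 1},{"offset": [0,-24,-25],"rot": [0,0,0],"grip": 1},{"offset": [0,-24,-25],"rot": [0,0,0],"grip": 1},{"offset": [0,-24,-25],"rot": [0,0,0],"grip": 1},{"offset": [0,-24,-25],"rot": [0,0,0],"grip": 1},{"offset": [0,-24,-25],"rot": [0,0,0],"grip": 1}], "grip_force": 40}}

```text
t: 1.43
tcp_pos: [0.4542, -0.0192, 0.2311]
orientation: [1.972, 0.45, -1.973]
contact_force: [0.4, 0.5, -0.4]
gripper_width: -0.0002
```

>>> {"api": "drive_tool", "payload": {"moves": [{"offset": [20,0,0],"rot": [0.12,0,0],"grip": 1},{"offset": [20,0,0],"rot": [0.12,0,0],"grip": 1},{"offset": [20,0,0],"rot": [0.12,0,0],"grip": 1},{"offset": [20,0,0],"rot": [0.12,0,0],"grip": 1},{"offset": [20,0,0],"rot": [0.12,0,0],"grip": 1},{"offset": [20,0,0],"rot": [0.116,0,0],"grip": 1},{"offset": [0,0,0],"rot": [0,0,0],"grip": 1},{"offset": [0,0,0],"rot": [0,0,0],"grip": 0.5},{"offset": [0,0,0],"rot": [0,0,0],"grip": 0.5},{"offset": [0,0,0],"rot": [0,0,0],"grip": 0.5},{"offset": [0,0,0],"rot": [0,0,0],"grip": 0.5},{"offset": [0,0,0],"rot": [0,0,0],"grip": 0.5}]}}

```text
t: 2.43
tcp_pos: [0.455, -0.0212, 0.1125]
orientation: [-2.081, 0.278, 2.077]
contact_force: [0.6, -0.6, 0.6]
gripper_width: 0.0425
```

```bash
cat > w.py <<'E'
from h import *
from station import manip
H=[.5645,-.0467,-.267]
s=manip.state(); M=R.from_rotvec(s["orientation"])
d=R.from_euler('z',-H[2]).apply(s["tcp_pos"]-[H[0],H[1],0])
print("t",s["t"],"tcp in holder mm",(d*1e3).round(1),"width",s["gripper_width"],"F",s["contact_force"].round(1))
print("tool axes in holder:\n",(R.from_euler('z',-H[2])*M).as_matrix().round(4))
E
python3 w.py
```

```text
t 2.4333 tcp in holder mm [-112.4   -4.3  112.5] width 0.042535600631423184 F [ 0.6 -0.6  0.6]
tool axes in holder:
 [[ 2.e-03  9.e-04 -1.e+00]
 [ 3.e-04 -1.e+00 -9.e-04]
 [-1.e+00 -3.e-04 -2.e-03]]
```

>>> {"api": "drive_tool", "payload": {"moves": [{"offset": [28,11,-2],"rot": [0,0,0],"grip": 0.55},{"offset": [28,11,-2],"rot": [0,0,0],"grip": 0.55},{"offset": [28,0,0],"rot": [0,0,0],"grip": 0.55},{"offset": [8,0,0],"rot": [0,0,0],"grip": 0.55},{"offset": [0,0,0],"rot": [0,0,0],"grip": 0.55},{"offset": [0,0,0],"rot": [0,0,0],"grip": 0.55}]}}

```text
t: 2.93
tcp_pos: [0.4524, -0.0433, 0.0198]
orientation: [-2.079, 0.279, 2.079]
contact_force: [-0.3, -1.2, 0.6]
gripper_width: 0.0383
```

```bash
python3 w.py; python3 - <<'E'
from station import manip
import cv2
a=manip.camera("side")["frame"][160:350,240:450,::-1]
cv2.imwrite("pics/s1.png",cv2.resize(a,None,fx=3,fy=3,interpolation=cv2.INTER_CUBIC))
E
```

```text
t 2.9333 tcp in holder mm [-109.   -26.3   19.8] width 0.038264521913962034 F [-0.3 -1.2  0.6]
tool axes in holder:
 [[-2.e-04  2.e-04 -1.e+00]
 [ 1.e-04 -1.e+00 -2.e-04]
 [-1.e+00 -1.e-04  2.e-04]]
```

View pics/s1.png

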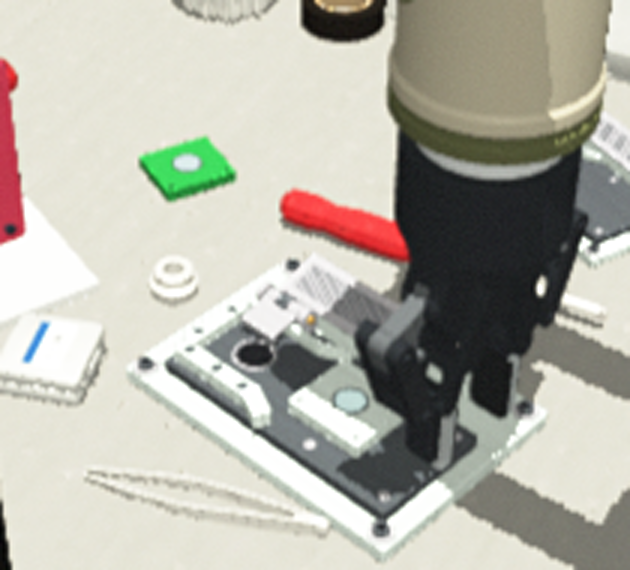

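The fingers stand behind the plate. The pusher is over the deck at (440,455) and the presser is past it over the base. Next I feel for the deck with this opening.

>>> {"api": "drive_tool", "payload": {"moves": [{"offset": [1,0,0],"rot": [0,0,0],"grip": 0.55},{"offset": [1,0,0],"rot": [0,0,0],"grip": 0.55},{"offset": [0,0,0],"rot": [0,0,0],"grip": 0.55}]}}

```text
t: 3.23
tcp_pos: [0.4525, -0.0433, 0.0177]
orientation: [-2.08, 0.279, 2.078]
contact_force: [-1.0, -0.7, -0.5]
gripper_width: 0.0379
```

>>> {"api": "drive_tool", "payload": {"moves": [{"offset": [1,0,0],"rot": [0,0,0],"grip": 0.55},{"offset": [0,0,0],"rot": [0,0,0],"grip": 0.55}]}}

```text
t: 3.4
tcp_pos: [0.4525, -0.0433, 0.0167]
orientation: [-2.079, 0.279, 2.078]
contact_force: [-0.3, 0.3, 2.3]
gripper_width: 0.0386
```

>>> {"api": "drive_tool", "payload": {"moves": [{"offset": [1,0,0],"rot": [0,0,0],"grip": 0.55},{"offset": [0,0,0],"rot": [0,0,0],"grip": 0.55}]}}

```text
t: 3.57
tcp_pos: [0.4527, -0.0433, 0.0166]
orientation: [-2.079, 0.279, 2.078]
contact_force: [-6.3, 0.4, 13.7]
gripper_width: 0.0385
```

>>> {"api": "drive_tool", "payload": {"moves": [{"offset": [-20,0,0],"rot": [0,0,0],"grip": 1},{"offset": [0,-12,1],"rot": [0,0,0],"grip": 1},{"offset": [0,-12,1],"rot": [0,0,0],"grip": 1},{"offset": [0,0,0],"rot": [0,0,0],"grip": 1},{"offset": [0,0,0],"rot": [0,0,0],"grip": 1},{"offset": [10,0,0],"rot": [0,0,0],"grip": 1},{"offset": [4,0,0],"rot": [0,0,0],"grip": 1},{"offset": [0,0,0],"rot": [0,0,0],"grip": 1}]}}

```text
t: 4.23
tcp_pos: [0.455, -0.0198, 0.0193]
orientation: [-2.075, 0.28, 2.082]
contact_force: [-0.3, -0.4, -0.1]
gripper_width: -0.0001
```

```bash
python3 w.py
```

```text
t 4.2333 tcp in holder mm [-112.7   -3.    19.3] width -6.0394097866363435e-05 F [-0.3 -0.4 -0.1]
tool axes in holder:
 [[-3.1e-03 -7.0e-04 -1.0e+00]
 [-5.0e-04 -1.0e+00  7.0e-04]
 [-1.0e+00  5.0e-04  3.1e-03]]
```

>>> {"api": "drive_tool", "payload": {"moves": [{"offset": [-1.3,-1.5,-3],"rot": [0,0,0],"grip": 1},{"offset": [0,0,-3],"rot": [0,0,0],"grip": 1},{"offset": [0,0,-3],"rot": [0,0,0],"grip": 1},{"offset": [0,0,-3],"rot": [0,0,0],"grip": 1},{"offset": [0,0,-3],"rot": [0,0,0],"grip": 1},{"offset": [0,0,-3],"rot": [0,0,0],"grip": 1},{"offset": [0,0,-3],"rot": [0,0,0],"grip": 1},{"offset": [0,0,-3],"rot": [0,0,0],"grip": 1},{"offset": [0,0,-3],"rot": [0,0,0],"grip": 1},{"offset": [0,0,-3],"rot": [0,0,0],"grip": 1},{"offset": [0,0,-3],"rot": [0,0,0],"grip": 1},{"offset": [0,0,-3],"rot": [0,0,0],"grip": 1},{"offset": [0,0,-3],"rot": [0,0,0],"grip": 1},{"offset": [0,0,-3],"rot": [0,0,0],"grip": 1},{"offset": [0,0,-2],"rot": [0,0,0],"grip": 1},{"offset": [0,0,0],"rot": [0,0,0],"grip": 1}]}}

```text
t: 5.57
tcp_pos: [0.4999, -0.03, 0.0227]
orientation: [-2.079, 0.28, 2.078]
contact_force: [-0.1, -0.2, 0.0]
gripper_width: -0.0004
```

```bash
python3 w.py; python3 - <<'E'
from station import manip
import cv2
a=manip.camera("side")["frame"][220:350,270:430,::-1]
cv2.imwrite("pics/s2.png",cv2.resize(a,None,fx=4.5,fy=4.5,interpolation=cv2.INTER_CUBIC))
E
```

```text
t 5.5667 tcp in holder mm [-66.7  -0.9  22.7] width -0.0003744177791711243 F [-0.1 -0.2  0. ]
tool axes in holder:
 [[ 4.e-04 -3.e-04 -1.e+00]
 [ 0.e+00 -1.e+00  3.e-04]
 [-1.e+00 -0.e+00 -4.e-04]]
```

View pics/s2.png

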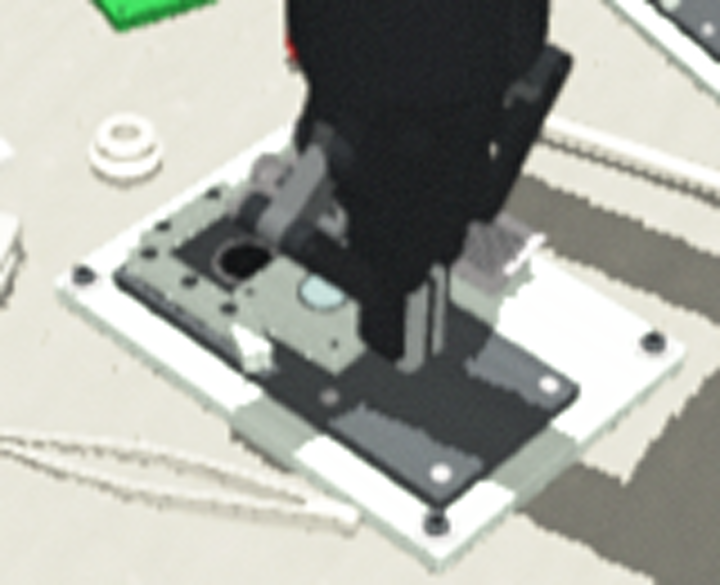

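```bash
python3 - <<'E'
from h import *
H=[.5645,-.0467,-.267]
from scipy.optimize import fsolve
print(fsolve(lambda v:proj("side",body(H,[[v[0],v[1],.026]]))[0]-[341.2,284.3],[-.03,0]))
E
```

```text
[-0.03249029 -0.00186707]
```

>>> {"api": "drive_tool", "payload": {"moves": [{"offset": [0,0,-3],"rot": [0,0,0],"grip": 1},{"offset": [0,0,0],"rot": [0,0,0],"grip": 1},{"offset": [0,0,2],"rot": [0,0,0],"grip": 1},{"offset": [-20,0,0],"rot": [0,0,0],"grip": 1},{"offset": [-10,12.5,0],"rot": [0,0,0],"grip": 0.55},{"offset": [0,13,0],"rot": [0,0,0],"grip": 0.55},{"offset": [0,0,0],"rot": [0,0,0],"grip": 0.55},{"offset": [0,0,0],"rot": [0,0,0],"grip": 0.55},{"offset": [0,0,0],"rot": [0,0,0],"grip": 0.55},{"offset": [0,0,0],"rot": [0,0,0],"grip": 0.55}]}}

```text
t: 6.45
tcp_pos: [0.4933, -0.0541, 0.0521]
orientation: [-2.078, 0.279, 2.08]
contact_force: [0.3, -0.6, 0.3]
gripper_width: 0.0385
```

```bash
python3 w.py
```

```text
t 6.45 tcp in holder mm [-66.7 -26.   52.1] width 0.03853898992276677 F [ 0.3 -0.6  0.3]
tool axes in holder:
 [[-9.e-04  0.e+00 -1.e+00]
 [ 2.e-04 -1.e+00 -0.e+00]
 [-1.e+00 -2.e-04  9.e-04]]
```

>>> {"api": "drive_tool", "payload": {"moves": [{"offset": [12,0,0],"rot": [0,0,0],"grip": 0.55},{"offset": [8,0,0],"rot": [0,0,0],"grip": 0.55},{"offset": [4,0,0],"rot": [0,0,0],"grip": 0.55},{"offset": [3,0,0],"rot": [0,0,0],"grip": 0.55},{"offset": [3,0,0],"rot": [0,0,0],"grip": 0.55},{"offset": [2,0,0],"rot": [0,0,0],"grip": 0.55},{"offset": [1.5,0,0],"rot": [0,0,0],"grip": 0.55},{"offset": [0,0,0],"rot": [0,0,0],"grip": 0.55},{"offset": [0,0,0],"rot": [0,0,0],"grip": 0.55}]}}

```text
t: 7.2
tcp_pos: [0.4931, -0.0538, 0.0193]
orientation: [-2.076, 0.278, 2.08]
contact_force: [-6.3, 5.8, 9.2]
gripper_width: 0.0384
```

```bash
python3 w.py; python3 - <<'E'
from station import manip
import cv2
a=manip.camera("side")["frame"][220:350,270:430,::-1]
cv2.imwrite("pics/s3.png",cv2.resize(a,None,fx=4.5,fy=4.5,interpolation=cv2.INTER_CUBIC))
E
```

```text
t 7.2 tcp in holder mm [-66.9 -25.7  19.3] width 0.038366257521194796 F [-6.3  5.8  9.2]
tool axes in holder:
 [[-1.8e-03 -3.0e-04 -1.0e+00]
 [ 1.0e-03 -1.0e+00  3.0e-04]
 [-1.0e+00 -1.0e-03  1.8e-03]]
```

View pics/s3.png

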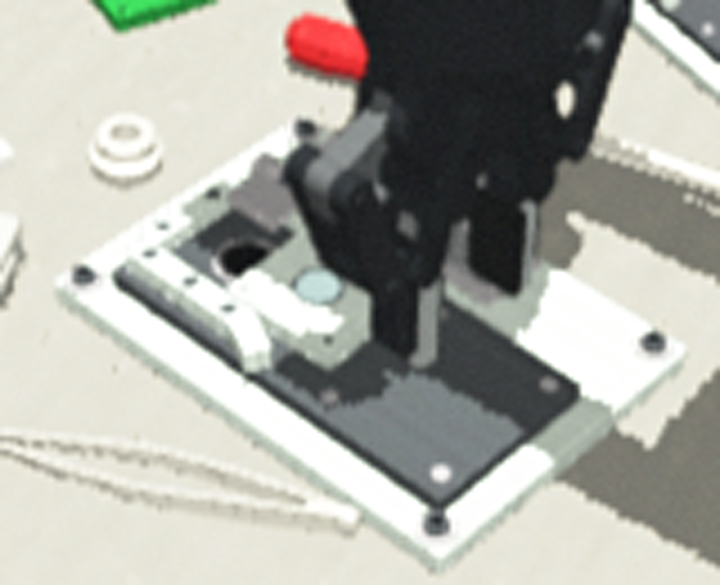

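>>> {"api": "drive_tool", "payload": {"moves": [{"offset": [0.5,0,0],"rot": [0,0,0],"grip": 0.55},{"offset": [0,0,-2],"rot": [0,0,0],"grip": 0.55},{"offset": [0,0,-2],"rot": [0,0,0],"grip": 0.55},{"offset": [0,0,0],"rot": [0,0,0],"grip": 0.55}]}}

```text
t: 7.58
tcp_pos: [0.4974, -0.0555, 0.019]
orientation: [-2.078, 0.279, 2.08]
contact_force: [-4.3, 2.2, 9.3]
gripper_width: 0.0388
```

```bash
python3 w.py; python3 - <<'E'
from station import manip
import cv2
a=manip.camera("top")["frame"][222:362,225:375,::-1]
b=manip.camera("side")["frame"][250:305,290:350,::-1]
cv2.imwrite("pics/j.png",cv2.hconcat([cv2.resize(a,(400,373),interpolation=cv2.INTER_CUBIC),cv2.resize(b,(400,373),interpolation=cv2.INTER_CUBIC)]))
E
```

```text
t 7.5833 tcp in holder mm [-62.4 -26.2  19. ] width 0.038765772507548944 F [-4.3  2.2  9.3]
tool axes in holder:
 [[-9.e-04 -2.e-04 -1.e+00]
 [ 1.e-04 -1.e+00  2.e-04]
 [-1.e+00 -1.e-04  9.e-04]]
```

View pics/j.png

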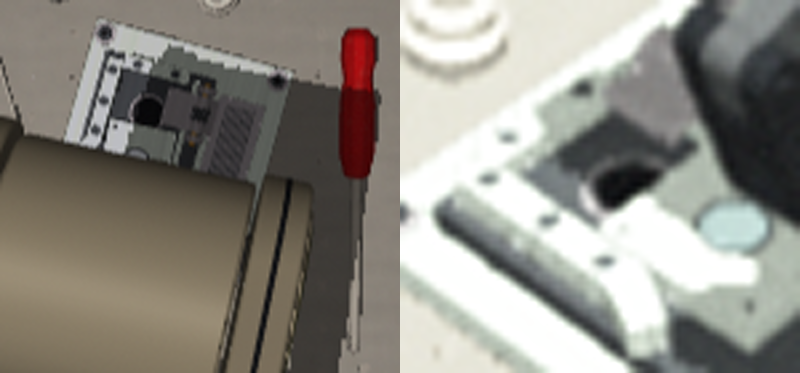

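The jaw (right half, 650,85) is clearly raised, and the plate's window at (735,222) is still in front of it. So I push on.

>>> {"api": "drive_tool", "payload": {"moves": [{"offset": [0,0,-2],"rot": [0,0,0],"grip": 0.55},{"offset": [0,0,-2],"rot": [0,0,0],"grip": 0.55},{"offset": [0,0,-2],"rot": [0,0,0],"grip": 0.55},{"offset": [0,0,-2],"rot": [0,0,0],"grip": 0.55},{"offset": [0,0,-2],"rot": [0,0,0],"grip": 0.55},{"offset": [0,0,-2],"rot": [0,0,0],"grip": 0.55},{"offset": [0,0,-2],"rot": [0,0,0],"grip": 0.55},{"offset": [0,0,-2],"rot": [0,0,0],"grip": 0.55},{"offset": [0,0,-2],"rot": [0,0,0],"grip": 0.55},{"offset": [0,0,-2],"rot": [0,0,0],"grip": 0.55},{"offset": [0,0,-2],"rot": [0,0,0],"grip": 0.55},{"offset": [0,0,0],"rot": [0,0,0],"grip": 0.55}]}}

```text
t: 8.68
tcp_pos: [0.5186, -0.0616, 0.019]
orientation: [-2.078, 0.28, 2.08]
contact_force: [-4.7, 1.6, 10.2]
gripper_width: 0.0385
```

```bash
python3 w.py
```

```text
t 8.6833 tcp in holder mm [-40.3 -26.4  19. ] width 0.03845008227602871 F [-4.7  1.6 10.2]
tool axes in holder:
 [[-9.e-04 -3.e-04 -1.e+00]
 [-2.e-04 -1.e+00  3.e-04]
 [-1.e+00  2.e-04  9.e-04]]
```

>>> {"api": "drive_tool", "payload": {"moves": [{"offset": [0,0,-1.5],"rot": [0,0,0],"grip": 0.55},{"offset": [0,0,-1.5],"rot": [0,0,0],"grip": 0.55},{"offset": [0,0,-1],"rot": [0,0,0],"grip": 0.55},{"offset": [0,0,-1],"rot": [0,0,0],"grip": 0.55},{"offset": [0,0,0],"rot": [0,0,0],"grip": 0.55}]}}

```text
t: 9.1
tcp_pos: [0.5232, -0.0628, 0.0189]
orientation: [-2.077, 0.279, 2.08]
contact_force: [-6.2, 2.2, 9.0]
gripper_width: 0.0388
```

>>> {"api": "drive_tool", "payload": {"moves": [{"offset": [0,0,-1],"rot": [0,0,0],"grip": 0.55},{"offset": [0,0,0],"rot": [0,0,0],"grip": 0.55}]}}

```text
t: 9.27
tcp_pos: [0.5241, -0.063, 0.0189]
orientation: [-2.077, 0.279, 2.08]
contact_force: [-6.3, 2.2, 8.4]
gripper_width: 0.0383
```

>>> {"api": "drive_tool", "payload": {"moves": [{"offset": [0,0,-1],"rot": [0,0,0],"grip": 0.55},{"offset": [0,0,0],"rot": [0,0,0],"grip": 0.55}]}}

```text
t: 9.43
tcp_pos: [0.5251, -0.0633, 0.019]
orientation: [-2.077, 0.279, 2.08]
contact_force: [-6.0, 1.0, 8.8]
gripper_width: 0.0383
```

```bash
python3 w.py
```

```text
t 9.4333 tcp in holder mm [-33.6 -26.4  19. ] width 0.03826896475136975 F [-6.   1.   8.8]
tool axes in holder:
 [[-1.2e-03 -2.0e-04 -1.0e+00]
 [-2.0e-04 -1.0e+00  2.0e-04]
 [-1.0e+00  2.0e-04  1.2e-03]]
```

No stop contact yet, so I keep going in 0.7 mm steps.

>>> {"api": "drive_tool", "payload": {"moves": [{"offset": [0,0,-0.7],"rot": [0,0,0],"grip": 0.55},{"offset": [0,0,0],"rot": [0,0,0],"grip": 0.55}]}}

```text
t: 9.6
tcp_pos: [0.5257, -0.0634, 0.0189]
orientation: [-2.077, 0.279, 2.08]
contact_force: [-7.0, 1.6, 9.2]
gripper_width: 0.0384
```

>>> {"api": "drive_tool", "payload": {"moves": [{"offset": [0,0,-0.7],"rot": [0,0,0],"grip": 0.55},{"offset": [0,0,0],"rot": [0,0,0],"grip": 0.55}]}}

```text
t: 9.77
tcp_pos: [0.5258, -0.0634, 0.0187]
orientation: [-2.076, 0.279, 2.082]
contact_force: [-8.5, 1.6, 10.3]
gripper_width: 0.0386
```

>>> {"api": "drive_tool", "payload": {"moves": [{"offset": [0,0,-0.7],"rot": [0,0,0],"grip": 0.55},{"offset": [0,0,0],"rot": [0,0,0],"grip": 0.55}]}}

```text
t: 9.93
tcp_pos: [0.526, -0.0634, 0.0185]
orientation: [-2.075, 0.279, 2.083]
contact_force: [-10.3, 3.2, 11.2]
gripper_width: 0.0382
```

The tool has stopped advancing and the force is rising, so the plate looks home. I check by picture before releasing.

```bash
python3 w.py; python3 - <<'E'
from station import manip
import cv2
b=manip.camera("side")["frame"][235:335,280:400,::-1]
cv2.imwrite("pics/k.png",cv2.resize(b,None,fx=6,fy=6,interpolation=cv2.INTER_CUBIC))
E
```

```text
t 9.9333 tcp in holder mm [-32.8 -26.3  18.5] width 0.03818724131948641 F [-10.3   3.2  11.2]
tool axes in holder:
 [[-0.0039  0.     -1.    ]
 [-0.     -1.     -0.    ]
 [-1.      0.      0.0039]]
```

View pics/k.png

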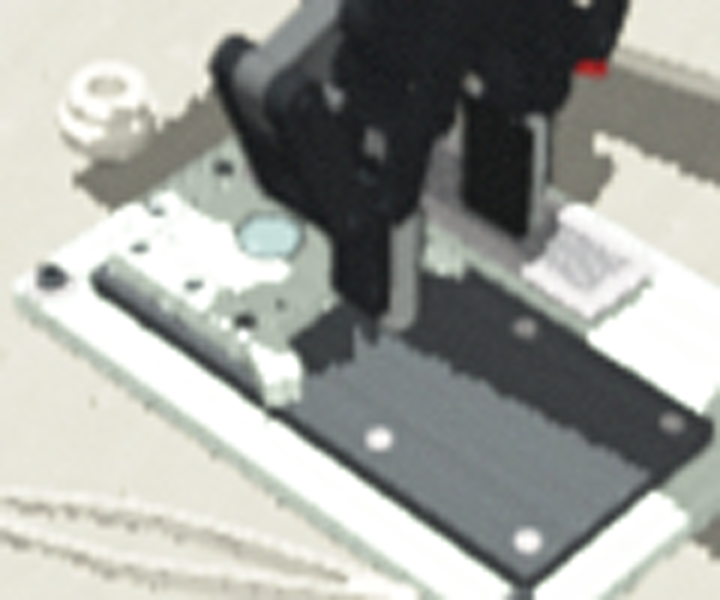

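```bash
python3 - <<'E'
from h import *
H=[.5645,-.0467,-.267]
from scipy.optimize import fsolve
print(fsolve(lambda v:proj("side",body(H,[[v[0],v[1],.026]]))[0]-[324.6,273.9],[-.03,0]))
E
```

```text
[ 0.00056351 -0.00098799]
```

Home: x ≈ +0.6 mm, y ≈ -1 mm. I hold briefly, ease the pusher back, then lift straight up.

>>> {"api": "drive_tool", "payload": {"moves": [{"offset": [0,0,0],"rot": [0,0,0],"grip": 0.55},{"offset": [0,0,1.5],"rot": [0,0,0],"grip": 0.55},{"offset": [0,0,1.2],"rot": [0,0,0],"grip": 0.55},{"offset": [-1,0,0],"rot": [0,0,0],"grip": 0.55},{"offset": [-2,0,0],"rot": [0,0,0],"grip": 0.55},{"offset": [-3,0,0],"rot": [0,0,0],"grip": 0.55},{"offset": [-5,0,0],"rot": [0,0,0],"grip": 0.55},{"offset": [-20,0,0],"rot": [0,0,0],"grip": 0.55},{"offset": [-30,0,0],"rot": [0,0,0],"grip": 0.55},{"offset": [-40,0,0],"rot": [0,0,0],"grip": 0.55},{"offset": [-30,0,30],"rot": [0,0,0],"grip": 0.55},{"offset": [-10,0,40],"rot": [0,0,0],"grip": 0.55},{"offset": [0,0,40],"rot": [0,0,0],"grip": 0.55},{"offset": [0,0,0],"rot": [0,0,0],"grip": 0.55},{"offset": [0,0,0],"rot": [0,0,0],"grip": 0.55}]}}

```text
t: 11.23
tcp_pos: [0.4175, -0.0336, 0.1591]
orientation: [-2.08, 0.279, 2.078]
contact_force: [0.5, -0.7, -0.2]
gripper_width: 0.0381
```

```bash
python3 w.py; python3 - <<'E'
from station import manip
import cv2
b=manip.camera("side")["frame"][235:335,280:400,::-1]
cv2.imwrite("pics/l.png",cv2.resize(b,None,fx=6,fy=6,interpolation=cv2.INTER_CUBIC))
E
```

```text
t 11.2333 tcp in holder mm [-145.2  -26.2  159.1] width 0.038090446179024844 F [ 0.5 -0.7 -0.2]
tool axes in holder:
 [[ 1.e-03  3.e-04 -1.e+00]
 [ 3.e-04 -1.e+00 -3.e-04]
 [-1.e+00 -3.e-04 -1.e-03]]
```

View pics/l.png

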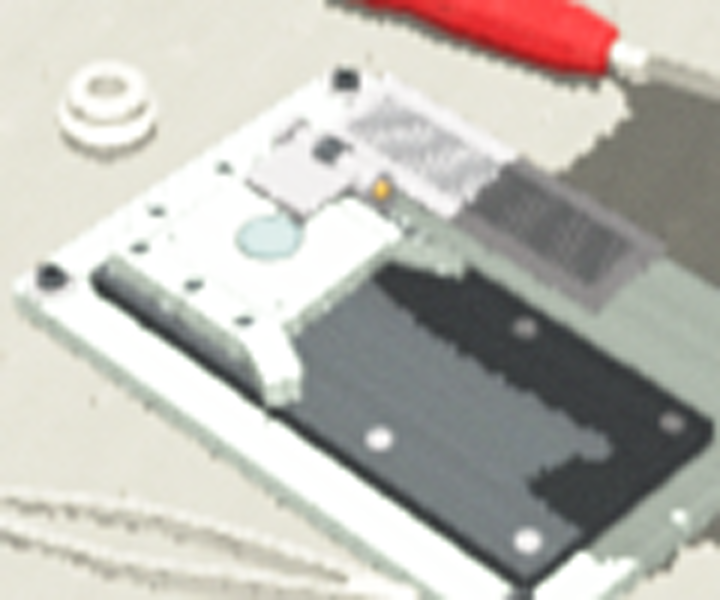

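The plate is still home, with its window unchanged at (270,236). The jaw at (303,180) rests on it, the bystanders are where they were, and the hand is clear.

```bash
python3 -c "
from station import manip
print(manip.sign_off())"
```

```text
the job is handed in; nothing more can be done
None
```

The plate is loaded in the holder with the clip down on it, and I handed the job in at about 11 s of the 45 s. The sign-off gave no verdict.

**What I did:**
- I pushed the plate with shut fingers to about 30 mm short of home, in front of the jaw.
- I then opened the fingers to 38 mm and pressed the thumb bar with one. With the bar held down, I pushed the plate with the other until the tool stopped advancing and the force rose.
- After that I eased back and lifted straight up.

**Last checks:**
- **Plate:** just before release it measured about x = +0.6 mm and y = -1 mm in the holder frame, good to roughly 2 mm. Its window was at the same pixel after the hand left.
- **Clip:** the jaw rests on the plate in the last picture. I did not measure its angle; I judged it by eye and from finger height.
- **Clearance:** the contact force was back to noise level, with the hand well clear.
- **Bystanders:** the adapter, driver and tweezers looked unmoved. The lens box is outside the last crop, and the hand never went near it.

No check failed or disagreed.

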